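# Reset the pull-to-unlock knob of an air regulator

## Robot

A 6-joint arm with a two-finger parallel gripper is mounted at the origin on a cart in front of the work surface, level with it; the furniture and walls round the work are solid. World frame = base frame: x ahead of the robot, y to its left, z up, the work surface at z = 0. Lengths are in m, angles in rad, forces in N, time in s.
With the tool pointing down it reaches from about 0.4 to 0.825 m from the base axis. Payload 7 kg.
Tool frame: the origin (TCP) lies midway between the tips of the shut fingers; the grasp point (between the pads) lies 19 mm behind it; z points along the fingers, y is the line along which they close (so a half turn about z gives the same grasp; the last joint's range is limited). The gripper opens to 88 mm and grips with 3 to 60 N. Pads are 19 mm wide; open, the fingers measure 130 mm over their backs; the gripper's body (78 mm by 193 mm) begins 47 mm behind the grasp point.
Start: joints at [-0.936, 0.359, 0.012, 0, -1.224, -0.288], TCP at [0.229, -0.635, 0.19] pointing down, gripper open.
Joint ranges: [-3.07, 3.07], [-1.43, 2.12], [-1.02, 1.25], [-3.03, 1.67], [-3.05, -0], [-3.03, 3.03]. Speed limits (rad/s): [2.39, 2.39, 3.01, 3.14, 3.14, 3.14].

## Interface

Orientations are given as [roll, pitch, yaw] about the fixed x, y, z axes, in that order (R = Rz(yaw) Ry(pitch) Rx(roll)).
In Python, from station import arm, grab_frame, camera_params, spot_in gives the robot as it stands.
- The arm moves only by the shell command python3 -m jog 'ROWS' [FORCE]. ROWS is JSON, a list that holds one entry, the list of rows, each a list of 7 numbers: the shift along the tool's x, y, z in mm, then the turn, a rotation vector about the tool's x, y, z in rad, then the finger opening in mm, from 0 to 87.6. In form: [[[x, y, z, wx, wy, wz, fingers], ...]]. A call has 1 to 20 rows; each row is the pose to reach, as a shift and turn from the pose commanded when the call began, along the tool's axes at that moment; what a row does not reach only later rows make up. A row lasts 1/8 s, in which the tool goes at most 62.5 mm and 10.7 degrees, less where a joint would pass 70% of its speed; a pose out of reach is approached as far as the arm can. A call with a gripper value outside its range is refused whole. The fingers move at their own pace and stop on an object; FORCE is the grip in N (left out, the last holds). Time passes only in rows, so rows that repeat a pose let the fingers close. It gives the time, the measured TCP pose, the force, the opening and the grip force at its end, in the units of the state.
- arm.get_state(): the state, without advancing time (a new reading comes with each control period).
- grab_frame(name): name is "scene" or "top" or "wrist"; returns (picture, depth): 480x640x3 uint8, blue, green, red; 480x640 float32, m along the optical axis (not along the pixel's ray), 0 where there is no reading.
- camera_params(name): a dict with "mtx" (3x3 intrinsics, pixels), "k1" (the pictures are not rectified: a ray, as slopes to the right and down, at radius r is drawn at 1 + k1 r^2 times it, then the intrinsics apply), "R" (3x3) and "t" (3): a world point X has camera coordinates R X + t. Camera axes: x right, y down, z forward; pixel columns grow to the right and rows downward; lengths in m; the calibration is good to about 2 mm. A picture is of the moment at which its call begins: read the wrist's pose just before it. camera_params takes no time and is no camera call; for the wrist camera it gives the pose at the moment of the call.
- arm.job_done(): hands the job in; it is judged then, once.
Trained networks look in the newest picture that a camera, given by its name, has taken for a name from the list of things; names that differ only in an ending like _2 or _b are one class to them, and where a whole thing is asked for, a point or a joint stands for the part that bears it (a point fixed in the world has none). Each returns a list of dicts, best first, with "confidence" (0 to 1); they miss things now and then, are a little off and sometimes report something else, mostly with a low value. They report only what shows in the picture. A call takes as long as a camera call.
- spot_in(query, camera): "uv" ([column, row] in pixels, amid what is visible of it).
The state is a dict: "t": time; "q": joint angles; "qd": joint speeds; "joint_efforts": joint torques, N m; "eef_pos": TCP position; "ee_rot": TCP orientation; "force": force on the tool from outside, world axes, zero at the start; "moment": the same for the moment, N m; "width": finger opening in m; "gripper_force": force on a finger pad.
Only numpy, scipy, OpenCV 4.12 (cv2) and the standard library are available. Lean on these libraries where they do the work, as an engineer would, in place of code of your own. Each camera call takes 0.05 s, during which the arm holds its last target. There are 200 camera calls.

## Task

Set the air regulator, the one with the round gauge: pull its knob up to unlock it, turn it clockwise into the marked band, feel there for the hidden locking slot, and push the knob fully home so that it is locked again. Do not force the lock in any direction, and leave the plain valve and the other things alone.

Things in the scene. Friction and masses are not known exactly. Their poses are not given: they have to be found in the camera images.
- regulator: The air regulator, bolted down: bare aluminium block 66 x 66 mm on a dark foot plate 100 x 84 mm, round white gauge on its front (-x) face, a brass hose barb on each side (+y, -y), dark round collar 68 mm across on top, up to z = 72 mm. Origin: centre of its underside on the table; z up, along the knob's axis.
- start_tick (a point): Upright raised tick on the front of the regulator's collar, where the knob's pointer stands at the start. From 0.72 to 1.48 rad clockwise of it (seen from above) a raised bar runs along the collar's rim: the marked band.
- knob: The regulator's black knob; origin on its axis, at table level when fully in, rising with it; z up. Fully in, a round skirt 59 mm across covers z = 66 to 78 mm; on it stands a flat-sided grip bar 46 mm long (knob's x), 14 mm wide (knob's y), up to z = 107 mm. The bar's -x end is the pointer (white line). A flat-ended key under the skirt, 24 mm off the axis, stands in a slot while the knob is in.
- knob_grip (a point): Centre of the grip bar, on the knob's axis, half-way up (14 mm above the skirt's top, 92 mm above the table when the knob is fully in); turns and rises with the knob, axes as knob.
- knob_lift (a joint): How far the knob is pulled up, m; 0 fully in. At 6 mm the key is clear of the slot and the knob turns; a soft stop ends the pull at 10 mm. About 3 N of friction holds it at any height. Pushed down beside a slot, the key stops on a level land at 6 mm; over a slot it goes down to 0. Key and stop bear at most 25 N.
- knob_turn (a joint): How far the knob is turned clockwise seen from above, rad; 0 at the start, where it is locked; end stop at 1.6. When up it turns lightly (0.04 N m). The second slot lies somewhere between 0.8 and 1.4, at a hidden angle that differs every time; the key enters it within about 0.05 rad either side of its middle. There is no other slot in the band.
- needle_valve: The plain valve, bolted down: smaller block 50 x 50 mm on a foot 90 x 70 mm, two brass barbs, no gauge and no collar, a small star-shaped black knob on top; 68 mm high. Origin: centre of its underside. Not to be touched.
- screwdriver: Loose screwdriver with a yellow handle, 150 mm long, 22 mm high, lying on the table near the robot; origin under its middle. Leave alone.
- masking_tape: Loose cream-coloured roll of tape, 62 mm across, 20 mm high, lying flat; origin under its middle. Leave alone.
- spanner: Loose spanner, 121 mm long, 5 mm high, lying flat behind the valves; origin under its middle. Leave alone.

How it is judged:
On the way, in this order (a step that is already met when the one before it is completed fails the run):
1. the knob is pulled up out of its starting slot (value of joint knob_lift above 0.006 m and value of joint knob_turn below 0.3 rad), for 0.1 s.
2. the knob has been turned clockwise to the band while up (value of joint knob_lift above 0.004 m and value of joint knob_turn above 0.6 rad), for 0.1 s.
At the end, for the whole second after the job is handed in: The regulator's knob is fully in again (lift under 1.5 mm), locked in the slot in the marked band (turned 0.7 to 1.5 rad clockwise from its start) and the robot has let go (value of joint knob_lift below 0.0015 m and value of joint knob_turn between 0.7 and 1.5 rad); the robot touches nothing.
It fails at once if the lock is loaded with more than 25 N (turned while locked, yanked against its upper stop, or pressed hard beside the slot) (contact force between knob and regulator above 25 N).
It fails at once if the plain valve is touched (more than 2 N) (contact force between any of the arm, the fingers and needle_valve above 2 N).
It fails at once if a loose bystander is shifted by more than 20 mm (distance of any of screwdriver, masking_tape, spanner from where it was at the start of the episode above 0.02 m).
It also fails if it takes over 64 s, if anything falls off the work surface, if the arm or the gripper's body presses on something with over 40 N, if the wrist force passes 120 N, or if a joint passes its speed limit or range.

## Working session

There is one attempt and no reset: what is moved stays moved. The work goes in short steps, Python scripts to look and compute and a shell command to move; the robot and the scene stay as the last step left them, time stands still between calls to the robot, and variables do not carry over. Pictures are saved under pics/ and viewed, at most 10 in all, crops included, and the job is handed in when it is done.

```bash
mkdir -p pics; ls
cat > h.py <<'E'
import numpy as np, cv2
from station import arm, grab_frame, camera_params, spot_in
from scipy.spatial.transform import Rotation as Ro
def ray(c,uv):
    p=camera_params(c) if isinstance(c,str) else c
    K=np.array(p["mtx"]);k=p["k1"]
    d=np.array([(uv[0]-K[0,2])/K[0,0],(uv[1]-K[1,2])/K[1,1]]);x=d.copy()
    for _ in range(20): x=d/(1+k*(x@x))
    R=np.array(p["R"]);t=np.array(p["t"])
    return -R.T@t, R.T@np.array([x[0],x[1],1.])
def at_z(c,uv,z):
    o,d=ray(c,uv); return o+d*(z-o[2])/d[2]
def at_depth(c,uv,dep):
    o,d=ray(c,uv); return o+d*dep
def proj(c,X):
    p=camera_params(c) if isinstance(c,str) else c
    x=np.array(p["R"])@np.array(X)+np.array(p["t"]);a=x[:2]/x[2];a=a*(1+p["k1"]*(a@a))
    K=np.array(p["mtx"]);return np.array([a[0]*K[0,0]+K[0,2],a[1]*K[1,1]+K[1,2]])
E
python3 - <<'E'
from h import *
ims=[]
for c in("scene","top"):
    im,d=grab_frame(c);cv2.imwrite(f"pics/{c}.png",im);np.save(f"{c}.npy",d)
    for q in("regulator","knob","needle_valve","start_tick","screwdriver","masking_tape"):
        r=spot_in(q,c)
        for e in r[:2]:
            u=e["uv"];dd=d[int(u[1]),int(u[0])]
            print(c,q,np.round(u),round(e["confidence"],2),np.round(at_depth(c,u,dd),3))
s=arm.get_state();print(s["t"],s["eef_pos"],s["ee_rot"],s["force"],s["width"])
E
```

```text
pics
scene knob [369. 275.] 0.94 [ 0.531 -0.097  0.088]
scene needle_valve [324. 252.] 0.96 [0.585 0.09  0.032]
scene start_tick [363. 307.] 0.98 [ 0.51  -0.111  0.048]
scene screwdriver [256. 335.] 0.56 [ 0.366 -0.052  0.022]
scene screwdriver [370. 275.] 0.25 [ 0.533 -0.098  0.088]
scene masking_tape [208. 254.] 0.74 [0.422 0.223 0.018]
top regulator [378. 239.] 0.63 [ 0.53  -0.086  0.083]
top knob [379. 234.] 0.65 [ 0.534 -0.086  0.107]
top needle_valve [267. 209.] 0.86 [0.585 0.106 0.069]
top start_tick [374. 238.] 0.94 [ 0.531 -0.082  0.08 ]
top screwdriver [351. 336.] 0.78 [ 0.365 -0.043  0.02 ]
top masking_tape [190. 289.] 0.91 [0.448 0.247 0.014]
0.7 [ 0.22939408 -0.63478071  0.18955909] [-3.14158928e+00  2.08970253e-05 -2.79478482e+00] [-0.82710275 -0.14078062  0.72484014] 0.08750711184128804
```

Run:
```python
from h import *
d=np.load("top.npy")
p=camera_params("top");P=[]
for v in range(200,275):
  for u in range(340,420):
    if d[v,u]>0:
        X=at_depth(p,(u,v),d[v,u]);
        P.append(X)
P=np.array(P)
b=P[P[:,2]>.098];print(len(b),b.mean(0),np.median(b[:,2]))
(c,sz,an)=cv2.minAreaRect((b[:,:2]*1000).astype(np.float32));print(c,sz,an)
w,V=np.linalg.eigh(np.cov(b[:,:2].T));print("axis deg",np.degrees(np.arctan2(V[1,1],V[0,1])))
k=P[(P[:,2]>.06)&(P[:,2]<.095)];print("skirt",len(k),k[:,:2].min(0),k[:,:2].max(0))
a=cv2.imread("pics/top.png")[190:290,320:440];b2=cv2.imread("pics/scene.png")[230:350,310:430]
cv2.imwrite("pics/c1.png",np.hstack([cv2.resize(a,(400,400),interpolation=3),cv2.resize(b2,(400,400),interpolation=3)]))
```

```text
237 [ 0.53834867 -0.08995858  0.10732438] 0.10759768123499391
(539.1187133789062, -90.50410461425781) (45.616939544677734, 14.28199291229248) 10.117574691772461
axis deg -169.73885194393287
skirt 939 [ 0.50426281 -0.1241963 ] [ 0.57388371 -0.05558666]
```

View pics/c1.png

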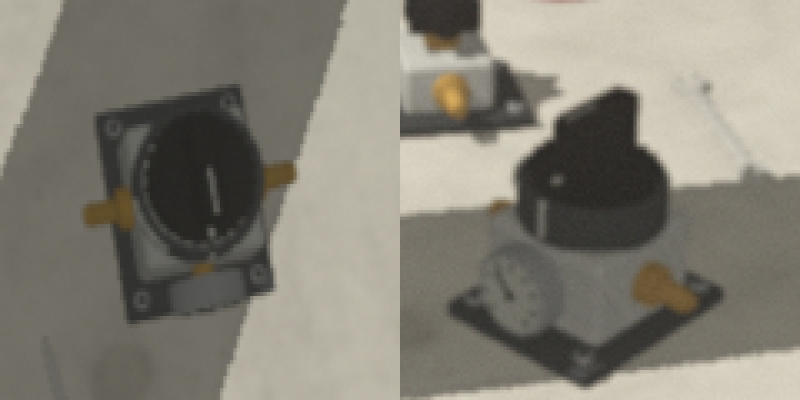

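View pics/scene.png

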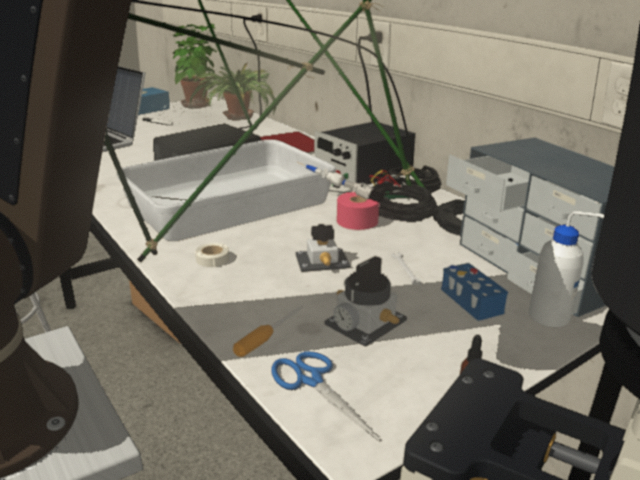

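Run:
```python
from h import *
d=np.load("scene.npy");p=camera_params("scene")
def med(u,v,r=3):
    w=d[v-r:v+r+1,u-r:u+r+1];w=w[w>0];return w.min() if len(w) else 0
for n,u,v in [("t",150,245),("t",237,150),("t",308,66),("t",367,5),("t",385,100),("bottle",555,290),("cap",566,233),("blue",475,290),("black",475,350),("arm",615,250),("box",540,180)]:
    print(n,np.round(at_depth(p,(u,v),med(u,v)),3))
s=camera_params("top");print(-np.array(s["R"]).T@np.array(s["t"]))
# highest things near the path in the top depth
dt=np.load("top.npy");pt=camera_params("top")
for v in range(20,480,40):
    row=[]
    for u in range(20,640,40):
        row.append("%4.0f"%(1000*at_depth(pt,(u,v),dt[v,u])[2]) if dt[v,u]>0 else "   .")
    print(*row)
```

```text
t [0.34  0.296 0.03 ]
t [0.537 0.314 0.171]
t [0.713 0.332 0.311]
t [0.862 0.335 0.426]
t [0.897 0.304 0.226]
bottle [ 0.755 -0.266  0.069]
cap [ 0.771 -0.256  0.156]
blue [ 0.688 -0.168  0.045]
black [ 0.541 -0.297  0.069]
arm [ 0.188 -0.608  0.438]
box [ 0.834 -0.155  0.194]
[0.38148007 0.0313481  0.99487336]
   1  112  109   25   74    4   32    3  202  206  201  204  201 -138 -138 -135
  -1   79   88   12   37    2    3   34  186  141  120  137 -336 -331 -324 -324
  73   70   73   84    4   75    3   -0    2    0    1  123 -595 -596 -590 -573
  21   18  259   21    0   25    2    5    5   46   43    2    4 -421 -717 -592
  22   24   24   28    2    0    7   -1    2    0    3    0    3 -475 -716 -619
  20   20   22   84    1    5    7    1    2  111    3    0    1 -715 -716 -637
 405   23   22   84    3    3   -2    0    4   51    3    4    0 -718 -717 -657
  23   21   23   87    2    3    1    0   12    1    1    3    4 -715 -716 -667
   4    2    3    3    4    0    3    2    3    1    1   -2    3 -714 -720 -685
-717 -713  208 -720 -719 -720 -724 -723 -718 -713 -719 -718 -718 -719 -720 -706
-714 -718 -724 -720 -723 -718 -619 -617 -618 -625 -717 -716 -711 -717 -719 -723
-727 -722 -721 -719 -718 -722   -0    1   -2   -2 -727 -716 -721 -726 -714 -726
```

View pics/top.png

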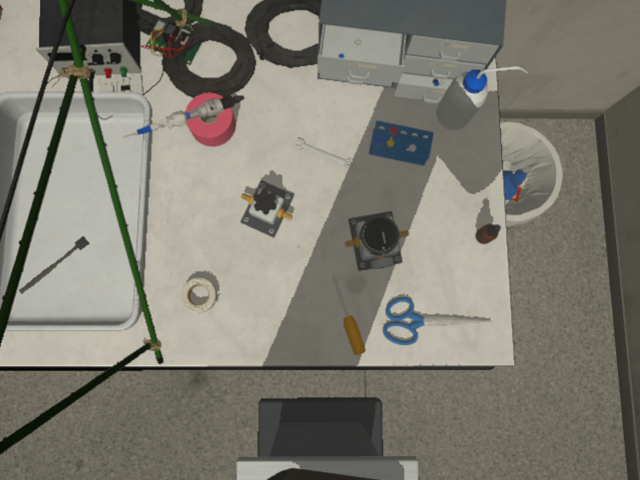

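```bash
python3 -m jog '[[[-38,32,-5,0,0,0,87],[-76,65,-10,0,0,0.02,87],[-114,97,-15,0,0,0.04,87],[-152,130,-20,0,0,0.06,87],[-190,162,-25,0,0,0.08,87],[-228,195,-30,0,0,0.1,87],[-266,227,-30,0,0,0.12,87],[-304,260,-30,0,0,0.14,87],[-342,292,-30,0,0,0.16,87],[-380,325,-30,0,0,0.17,87],[-418,357,-30,0,0,0.17,87],[-456,390,-30,0,0,0.17,87],[-475.5,406,-30,0,0,0.17,87],[-475.5,406,-30,0,0,0.17,87],[-475.5,406,-30,0,0,0.17,87]]]'
python3 - <<'E'
from h import *
s=arm.get_state();print(s["t"],s["eef_pos"],s["ee_rot"],s["force"],s["q"])
im,d=grab_frame("wrist");np.save("wrist.npy",d);cv2.imwrite("pics/w1.png",im)
p=camera_params("wrist")
ok=[(u,v) for v in range(0,480,2) for u in range(0,640,2) if d[v,u]>0]
P=np.array([at_depth(p,x,d[x[1],x[0]]) for x in ok])
m=(np.hypot(P[:,0]-.539,P[:,1]+.09)<.05)
b=P[m&(P[:,2]>.1)&(P[:,2]<.115)];print(len(b),b.mean(0),cv2.minAreaRect((b[:,:2]*1000).astype(np.float32)))
k=P[m&(P[:,2]>.073)&(P[:,2]<.083)];print(len(k),cv2.minEnclosingCircle((k[:,:2]*1000).astype(np.float32)))
E
```

```text
t: 2.58
eef_pos: [0.5383, -0.0915, 0.2195]
ee_rot: [3.142, -0.0, -2.965]
force: [-0.6, -0.5, -0.6]
width: 0.0872
gripper_force: 0.0
2.575 [ 0.53830219 -0.09154598  0.2195407 ] [ 3.14158412e+00 -2.25543231e-04 -2.96461516e+00] [-0.56751501 -0.50602451 -0.56526811] [ 1.90456698e-01  1.27604820e-01 -2.26893533e-01 -1.23426205e-05
 -1.21652338e+00 -1.58427125e+00]
206 [ 0.53683764 -0.09098235  0.10685054] ((537.2740478515625, -91.04234313964844), (43.50632858276367, 12.076651573181152), 10.427833557128906)
539 ((537.1054077148438, -90.91496276855469), 33.18706130981445)
```

View pics/w1.png

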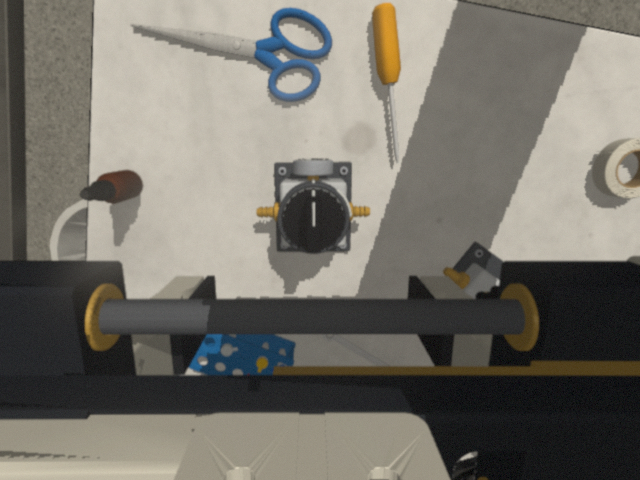

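```bash
python3 -m jog '[[[0,0,0,0,0,-0.18,87],[0,0,0,0,0,-0.36,87],[0,0,0,0,0,-0.54,87],[0,0,0,0,0,-0.72,87],[0,0,0,0,0,-0.9,87],[0,0,0,0,0,-1.08,87],[0,0,0,0,0,-1.26,87],[0,0,0,0,0,-1.44,87],[0,0,0,0,0,-1.62,87],[0,0,0,0,0,-1.8,87],[0,0,0,0,0,-1.98,87],[0,0,0,0,0,-2.16,87],[0,0,0,0,0,-2.34,87],[0,0,0,0,0,-2.52,87],[0,0,0,0,0,-2.7,87],[0,0,0,0,0,-2.88,87],[0,0,0,0,0,-3.04,87],[0,0,0,0,0,-3.14,87],[0,0,0,0,0,-3.14,87],[0,0,0,0,0,-3.14,87]]]'
cat > lk.py <<'E'
from h import *
s=arm.get_state();print(s["t"],s["eef_pos"],s["ee_rot"],s["force"],s["moment"],s["q"])
im,d=grab_frame("wrist");cv2.imwrite("pics/w.png",im)
p=camera_params("wrist")
ok=[(u,v) for v in range(0,480) for u in range(0,640) if d[v,u]>0 and d[v,u]<.4]
P=np.array([at_depth(p,x,d[x[1],x[0]]) for x in ok])
m=(np.hypot(P[:,0]-.538,P[:,1]+.09)<.05)
b=P[m&(P[:,2]>.1)&(P[:,2]<.12)];print(len(b),b.mean(0),cv2.minAreaRect((b[:,:2]*1000).astype(np.float32)))
E
python3 lk.py
```

```text
t: 5.12
eef_pos: [0.5384, -0.0919, 0.2197]
ee_rot: [3.142, -0.0, 0.172]
force: [-0.0, -0.1, 0.4]
width: 0.087
gripper_force: 0.0
5.125 [ 0.53835822 -0.09188156  0.2196721 ] [ 3.14158941e+00 -1.59245351e-04  1.72169191e-01] [-0.02493657 -0.11144818  0.35312048] [-0.15008976  0.12908624 -0.0117936 ] [ 1.89805797e-01  1.27457970e-01 -2.26771776e-01  6.45691214e-06
 -1.21640742e+00  1.55315748e+00]
848 [ 0.53994847 -0.09001956  0.10642012] ((538.9915161132812, -89.92326354980469), (45.41150665283203, 13.616445541381836), 10.132369041442871)
```

```bash
python3 -m jog '[[[0,-1.4,20,0,0,-0.006,45],[0,-1.4,45,0,0,-0.006,45],[0,-1.4,70,0,0,-0.006,45],[0,-1.4,95,0,0,-0.006,45],[0,-1.4,115,0,0,-0.006,45],[0,-1.4,128,0,0,-0.006,45],[0,-1.4,134,0,0,-0.006,45],[0,-1.4,134,0,0,-0.006,45],[0,-1.4,134,0,0,-0.006,45]]]' 10
python3 -m jog '[[[0,0,0,0,0,0,30],[0,0,0,0,0,0,22],[0,0,0,0,0,0,18],[0,0,0,0,0,0,16],[0,0,0,0,0,0,14],[0,0,0,0,0,0,12],[0,0,0,0,0,0,10],[0,0,0,0,0,0,10]]]' 10
```

```text
t: 6.3
eef_pos: [0.5389, -0.0899, 0.0863]
ee_rot: [3.141, -0.001, 0.181]
force: [0.6, 0.4, 0.4]
width: 0.0452
gripper_force: 0.0
t: 7.3
eef_pos: [0.5383, -0.09, 0.0855]
ee_rot: [3.142, 0.0, 0.181]
force: [0.2, -0.4, 0.2]
width: 0.0099
gripper_force: 0.0
```

```bash
python3 lk.py
python3 - <<'E'
from h import *
im,d=grab_frame("scene");cv2.imwrite("pics/s2.png",cv2.resize(im[180:360,290:530],(800,600),interpolation=3))
E
```

```text
7.3 [ 0.53834945 -0.08997109  0.08553881] [3.14159082e+00 5.78000902e-05 1.81229768e-01] [ 0.18440155 -0.39290268  0.21402147] [-0.13372662  0.18767781 -0.02292474] [ 1.93474012e-01  2.40724058e-01 -4.14459310e-01  1.41585266e-06
 -9.15670777e-01  1.55855122e+00]
1589 [ 0.54757007 -0.08878914  0.10644297] ((546.05859375, -89.07884979248047), (31.13430404663086, 13.531861305236816), 10.174546241760254)
```

View pics/s2.png

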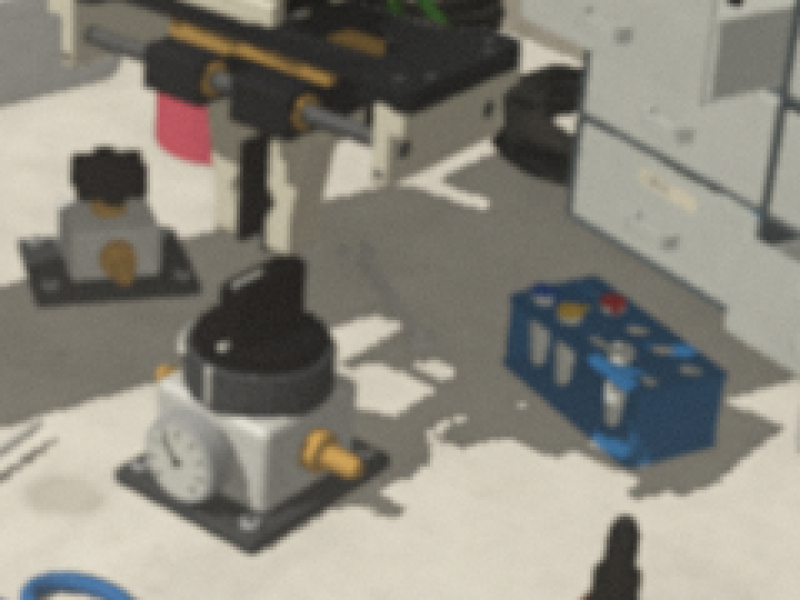

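Run:
```python
from h import *
s=arm.get_state();X=s["eef_pos"];p=camera_params("scene")
print("proj tcp",proj(p,X),"knobtop",proj(p,[.538,-.0905,.107]))
im,d=grab_frame("scene")
for u,v in [(362,250),(376,250),(376,240),(358,240),(368,235),(378,266),(368,280)]:
    print(u,v,d[v,u],np.round(at_depth(p,(u,v),d[v,u]),3))
im,d=grab_frame("top");cv2.imwrite("pics/t2.png",cv2.resize(im[140:300,260:460],(750,600),interpolation=3))
```

```text
proj tcp [369.82928664 273.55275069] knobtop [370.53829589 260.86093724]
362 250 0.8670414 [ 0.525 -0.085  0.126]
376 250 0.84637994 [ 0.53  -0.111  0.135]
376 240 0.8419001 [ 0.53  -0.109  0.15 ]
358 240 0.8686117 [ 0.525 -0.075  0.138]
368 235 0.8663366 [ 0.537 -0.083  0.146]
378 266 0.8858902 [ 0.55  -0.094  0.097]
368 280 0.8780185 [ 0.528 -0.098  0.082]
```

View pics/w.png

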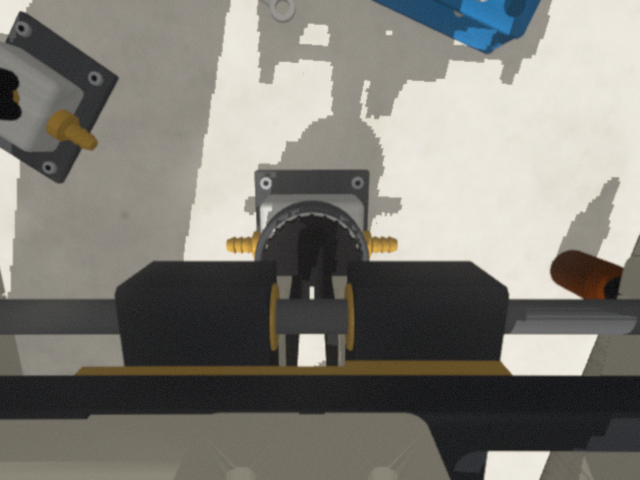

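Run:
```python
from h import *
p=camera_params("scene");im,d=grab_frame("scene")
P=np.array([[*at_depth(p,(u,v),d[v,u]),u,v] for v in range(225,275) for u in range(340,400) if d[v,u]>0])
m=(np.hypot(P[:,0]-.538,P[:,1]+.09)<.06)&(P[:,2]>.1)
for z in range(100,160,4):
    a=P[m&(P[:,2]>=z/1e3)&(P[:,2]<(z+4)/1e3)]
    if len(a): print(z,len(a),"x",np.round(a[:,0].min(),3),np.round(a[:,0].max(),3),"y",np.round(a[:,1].min(),3),np.round(a[:,1].max(),3),"v",a[:,4].min(),a[:,4].max())
s=arm.get_state();print(s["eef_pos"],s["width"])
from scipy.spatial.transform import Rotation
w=camera_params("wrist");print("wrist cam pos",-np.array(w["R"]).T@np.array(w["t"]),"axis",np.array(w["R"])[2])
```

```text
100 60 x 0.513 0.558 y -0.1 -0.087 v 260.0 271.0
104 143 x 0.513 0.558 y -0.101 -0.08 v 257.0 269.0
108 2 x 0.514 0.522 y -0.096 -0.093 v 264.0 266.0
120 17 x 0.525 0.539 y -0.106 -0.073 v 248.0 256.0
124 69 x 0.522 0.552 y -0.112 -0.071 v 246.0 256.0
128 79 x 0.522 0.552 y -0.113 -0.071 v 244.0 255.0
132 74 x 0.522 0.552 y -0.112 -0.072 v 242.0 252.0
136 81 x 0.522 0.551 y -0.112 -0.071 v 239.0 249.0
140 84 x 0.522 0.552 y -0.112 -0.071 v 236.0 247.0
144 83 x 0.522 0.554 y -0.114 -0.07 v 234.0 244.0
148 89 x 0.521 0.549 y -0.113 -0.068 v 230.0 241.0
152 78 x 0.522 0.551 y -0.115 -0.069 v 228.0 239.0
156 84 x 0.521 0.55 y -0.115 -0.068 v 225.0 237.0
[ 0.53834537 -0.08997851  0.08557061] 0.009701062587585256
wrist cam pos [ 0.60313425 -0.0787239   0.28069096] axis [-0.24112717 -0.0433998  -0.96952264]
```

View pics/t2.png

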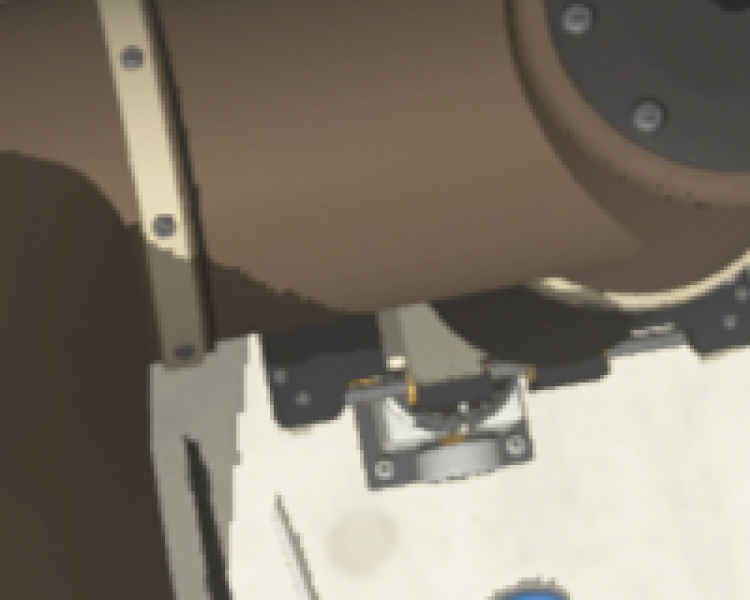

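```bash
python3 -m jog '[[[0,0,0,0,0,0,40],[0,0,0,0,0,0,40],[0,0,0,0,0,0,40],[0,0,0,0,0,0,40],[0,0,10,0,0,0,40],[0,0,20,0,0,0,40],[0,0,28,0,0,0,40],[0,0,33,0,0,0,40],[0,0,33,0,0,0,40],[0,0,33,0,0,0,40]]]' 10
python3 - <<'E'
from h import *
s=arm.get_state();print(s["eef_pos"],s["force"],s["width"])
p=camera_params("scene");im,d=grab_frame("scene")
P=np.array([[*at_depth(p,(u,v),d[v,u]),u,v] for v in range(225,300) for u in range(330,410) if d[v,u]>0])
m=(np.hypot(P[:,0]-.538,P[:,1]+.09)<.06)&(P[:,2]>.08)
# finger points: off the bar sides (|across|>15 mm)
c=np.array([-np.sin(.178),np.cos(.178)]);a=(P[:,:2]-[.538,-.0905])@c
for z in range(80,130,3):
    k=m&(P[:,2]>=z/1e3)&(P[:,2]<(z+3)/1e3)
    print(z,k.sum(),(k&(a<-.015)).sum(),(k&(a>.015)).sum())
E
```

```text
t: 8.8
eef_pos: [0.5386, -0.09, 0.0528]
ee_rot: [3.141, -0.0, 0.181]
force: [-0.2, -0.3, 0.3]
width: 0.04
gripper_force: 0.0
[ 0.53857167 -0.08997802  0.05275779] [-0.2479631  -0.34927223  0.29113007] 0.03995974825162878
80 39 1 0
83 33 0 0
86 34 0 1
89 55 4 10
92 66 17 18
95 97 31 32
98 98 30 33
101 110 31 32
104 169 32 28
107 71 26 32
110 65 30 35
113 52 25 27
116 63 31 32
119 64 31 33
122 63 30 33
125 70 36 34
128 67 32 35
```

```bash
python3 -m jog '[[[0,0,4,0,0,0,40],[0,0,4,0,0,0,30],[0,0,4,0,0,0,22],[0,0,4,0,0,0,18],[0,0,4,0,0,0,15],[0,0,4,0,0,0,13],[0,0,4,0,0,0,11],[0,0,4,0,0,0,10],[0,0,4,0,0,0,10]]]' 12; python3 -c "
from h import *
s=arm.get_state();print(s['eef_pos'],s['force'],s['moment'],s['width'],s['gripper_force'])"
```

```text
t: 9.98
eef_pos: [0.5384, -0.09, 0.0486]
ee_rot: [3.141, -0.0, 0.181]
force: [0.5, -1.1, -0.8]
width: 0.014
gripper_force: 12.0
[ 0.53840453 -0.09004498  0.04861226] [ 0.45441205 -1.07850682 -0.75377639] [-0.50387197  0.08588349  0.04973289] 0.014013068378262699 11.999537497758865
```

```bash
python3 -m jog '[[[0,0,-1,0,0,0,10],[0,0,-2,0,0,0,10],[0,0,-3,0,0,0,10],[0,0,-4,0,0,0,10],[0,0,-5,0,0,0,10],[0,0,-6,0,0,0,10],[0,0,-7,0,0,0,10],[0,0,-8,0,0,0,10],[0,0,-8,0,0,0,10],[0,0,-8,0,0,0,10]]]' 15
python3 - <<'E'
from h import *
s=arm.get_state();print(s['force'],s['moment'],s["q"][5])
p=camera_params("scene");im,d=grab_frame("scene")
P=np.array([at_depth(p,(u,v),d[v,u]) for v in range(250,310) for u in range(330,410) if d[v,u]>0])
r=np.hypot(P[:,0]-.538,P[:,1]+.0905)
b=P[(r<.029)&(r>.012)];z=b[(b[:,2]>.07)&(b[:,2]<.095),2]
print(np.histogram(z,bins=np.arange(.07,.097,.002)))
E
```

```text
t: 11.22
eef_pos: [0.5384, -0.09, 0.0568]
ee_rot: [3.142, -0.0, 0.181]
force: [-0.0, -2.2, -1.5]
width: 0.0141
gripper_force: 15.0
[-0.03304448 -2.18320519 -1.47147429] [-0.87151122 -0.16487683  0.02727767] 1.5585083468858658
(array([  6,   6,  21,  35,  29,  35,  34, 120, 143,  23,  14,  14,  17]), array([0.07 , 0.072, 0.074, 0.076, 0.078, 0.08 , 0.082, 0.084, 0.086,
       0.088, 0.09 , 0.092, 0.094, 0.096]))
```

```bash
cat > st.py <<'E'
from h import *
s=arm.get_state();R=Ro.from_euler("xyz",s["ee_rot"]).as_matrix()
print("turn",round(.181-s["ee_rot"][2],4),"pos",np.round(s["eef_pos"],4),"F tool",np.round(R.T@s["force"],2),"M",np.round(R.T@s["moment"],2),"q6",s["q"][5],"w",s["width"])
E
python3 st.py; python3 -m jog '[[[0,0,0,0,0,0.06,10],[0,0,0,0,0,0.13,10],[0,0,0,0,0,0.2,10],[0,0,0,0,0,0.28,10],[0,0,0,0,0,0.36,10],[0,0,0,0,0,0.4,10],[0,0,0,0,0,0.4,10],[0,0,0,0,0,0.4,10]]]'; python3 st.py
```

```text
turn -0.0003 pos [ 0.5384 -0.09    0.0568] F tool [-0.03  1.79  1.31] M [-0.88 -0.01 -0.01] q6 1.5585656225999134 w 0.013974469539257075
t: 12.28
eef_pos: [0.5384, -0.0901, 0.0568]
ee_rot: [3.141, -0.0, -0.218]
force: [1.5, -2.7, 0.5]
width: 0.0138
gripper_force: 15.0
turn 0.3989 pos [ 0.5384 -0.0901  0.0568] F tool [ 2.02  2.37 -0.48] M [-1.19  0.3   0.02] q6 1.1594232155708193 w 0.013760887871487189
```

```bash
python3 -m jog '[[[0,0,0,0,0,0.08,10],[0,0,0,0,0,0.16,10],[0,0,0,0,0,0.24,10],[0,0,0,0,0,0.32,10],[0,0,0,0,0,0.4,10],[0,0,0,0,0,0.44,10],[0,0,0,0,0,0.44,10],[0,0,0,0,0,0.44,10]]]'; python3 st.py;  python3 -m jog '[[[0,0,0.8,0,0,0,10],[0,0,1.5,0,0,0,10],[0,0,2,0,0,0,10],[0,0,2.4,0,0,0,10],[0,0,2.4,0,0,0,10]]]'; python3 st.py
```

```text
t: 13.28
eef_pos: [0.5383, -0.0902, 0.0567]
ee_rot: [3.141, -0.0, -0.658]
force: [-0.6, -4.5, 2.8]
width: 0.0138
gripper_force: 15.0
turn 0.8386 pos [ 0.5383 -0.0902  0.0567] F tool [ 2.28  3.9  -2.79] M [-1.56  0.92 -0.01] q6 0.7197222450880147 w 0.013829006232180873
t: 13.9
eef_pos: [0.5384, -0.0902, 0.0544]
ee_rot: [3.141, -0.0, -0.658]
force: [-1.2, -4.5, 5.2]
width: 0.0141
gripper_force: 15.0
turn 0.8392 pos [ 0.5384 -0.0902  0.0544] F tool [ 1.82  4.26 -5.23] M [-1.78  0.79 -0.01] q6 0.7189644419072502 w 0.014122142661571767
```

```bash
python3 -m jog '[[[0,0,0.3,0,0,0,10],[0,0,0.6,0,0,0,10],[0,0,0.6,0,0,0,10]]]'; python3 st.py;  python3 -m jog '[[[0,0,0.3,0,0,0,10],[0,0,0.6,0,0,0,10],[0,0,0.6,0,0,0,10]]]'; python3 st.py
```

```text
t: 14.28
eef_pos: [0.5384, -0.0902, 0.0543]
ee_rot: [3.141, -0.0, -0.658]
force: [-2.6, -4.6, 8.2]
width: 0.014
gripper_force: 15.0
turn 0.839 pos [ 0.5384 -0.0902  0.0543] F tool [ 0.71  5.25 -8.21] M [-2.04  0.2   0.04] q6 0.7189862420624683 w 0.01404502499694735
t: 14.65
eef_pos: [0.5385, -0.0902, 0.0541]
ee_rot: [3.142, -0.001, -0.658]
force: [-4.2, -4.0, 11.9]
width: 0.0135
gripper_force: 15.0
turn 0.8389 pos [ 0.5385 -0.0902  0.0541] F tool [ -0.87   5.73 -11.85] M [-2.2  -0.31  0.02] q6 0.7189655261152811 w 0.01353381636360231
```

```bash
for i in 1; do python3 -m jog '[[[0,0,-1.5,0,0,0,10],[0,0,-3,0,0,0.03,10],[0,0,-3,0,0,0.07,10],[0,0,-3,0,0,0.075,10],[0,0,-1.5,0,0,0.075,10],[0,0,0,0,0,0.075,10],[0,0,0,0,0,0.075,10]]]' >/dev/null; python3 st.py; done
```

```text
turn 0.9139 pos [ 0.5384 -0.0902  0.0539] F tool [  0.14   5.14 -11.06] M [-2.19  0.01  0.04] q6 0.6439703750112578 w 0.013858435316428906
```

```bash
python3 -m jog '[[[0,0,-1.5,0,0,0,10],[0,0,-3,0,0,0.03,10],[0,0,-3,0,0,0.07,10],[0,0,-3,0,0,0.075,10],[0,0,-1.5,0,0,0.075,10],[0,0,0,0,0,0.075,10],[0,0,0,0,0,0.075,10]]]' >/dev/null; python3 st.py
```

```text
turn 0.989 pos [ 0.5384 -0.0903  0.0539] F tool [  0.83   5.65 -10.13] M [-2.13  0.28 -0.04] q6 0.568960995394364 w 0.013821925189653663
```

```bash
python3 -m jog '[[[0,0,-1.5,0,0,0,10],[0,0,-3,0,0,0.03,10],[0,0,-3,0,0,0.07,10],[0,0,-3,0,0,0.075,10],[0,0,-1.5,0,0,0.075,10],[0,0,0,0,0,0.075,10],[0,0,0,0,0,0.075,10]]]' >/dev/null; python3 st.py
```

```text
turn 1.0641 pos [ 0.5383 -0.0902  0.0536] F tool [ 2.54  4.3  -8.46] M [-2.    0.74  0.03] q6 0.49394767109532894 w 0.01387722216222163
```

```bash
python3 -m jog '[[[0,0,0.5,0,0,0,10],[0,0,1,0,0,0,10],[0,0,1,0,0,0,10]]]' >/dev/null; python3 st.py
```

```text
turn 1.0638 pos [ 0.5384 -0.0903  0.0533] F tool [ -0.15   5.86 -13.99] M [-2.44 -0.07 -0.02] q6 0.49395413987909015 w 0.013694185778298592
```

```bash
python3 -m jog '[[[0,0,-1.5,0,0,0,10],[0,0,-3.5,0,0,0.03,10],[0,0,-3.5,0,0,0.07,10],[0,0,-3.5,0,0,0.075,10],[0,0,-1.5,0,0,0.075,10],[0,0,-0.5,0,0,0.075,10],[0,0,-0.5,0,0,0.075,10]]]' 20 >/dev/null; python3 st.py
```

```text
turn 1.1393 pos [ 0.5382 -0.0902  0.0523] F tool [ 4.76  2.76 -0.89] M [-1.22  1.7  -0.03] q6 0.41903170242671983 w 0.013729935226432226
```

```bash
python3 -m jog '[[[0,0,0.7,0,0,0,10],[0,0,1.4,0,0,0,10],[0,0,2,0,0,0,10],[0,0,2,0,0,0,10]]]' >/dev/null; python3 st.py
```

```text
turn 1.1394 pos [ 0.5383 -0.0902  0.0505] F tool [ 4.24  3.44 -1.97] M [-1.44  1.56  0.01] q6 0.41894421722878533 w 0.014146763365620044
```

```bash
python3 -m jog '[[[0,0,0.6,0,0,0,10],[0,0,1.2,0,0,0,10],[0,0,1.8,0,0,0,10],[0,0,2.4,0,0,0,10],[0,0,2.4,0,0,0,10]]]' >/dev/null; python3 st.py;python3 -m jog '[[[0,0,0.5,0,0,0,10],[0,0,1,0,0,0,10],[0,0,1,0,0,0,10]]]' >/dev/null; python3 st.py
```

```text
turn 1.1392 pos [ 0.5383 -0.0902  0.0486] F tool [ 2.84  4.83 -7.22] M [-1.76  1.07  0.06] q6 0.4189193865122535 w 0.013883204366888488
turn 1.1389 pos [ 0.5384 -0.0903  0.0485] F tool [  0.22   6.35 -15.31] M [-2.56 -0.07  0.06] q6 0.4189125655780341 w 0.014096449927099974
```

```bash
python3 -m jog '[[[0,0,-1.2,0,0,0,10],[0,0,-1.2,0,0,0,14],[0,0,-1.2,0,0,0,20],[0,0,-1.2,0,0,0,28],[0,0,-1.2,0,0,0,36],[0,0,-1.2,0,0,0,44],[0,0,-1.2,0,0,0,44],[0,0,-10,0,0,0,44],[0,0,-30,0,0,0,44],[0,0,-60,0,0,0,44],[0,0,-100,0,0,0,44],[0,0,-130,0,0,0,44],[0,0,-130,0,0,0,44],[0,0,-130,0,0,0,44]]]'
python3 - <<'E'
from h import *
for c in("wrist","scene"):
    im,d=grab_frame(c);p=camera_params(c);cv2.imwrite(f"pics/f_{c}.png",im)
    P=np.array([at_depth(p,(u,v),d[v,u]) for v in range(480) for u in range(640) if 0<d[v,u]<1.1])
    r=np.hypot(P[:,0]-.538,P[:,1]+.0905)
    b=P[(r<.03)&(P[:,2]>.098)&(P[:,2]<.12)];print(c,len(b),"bar top",np.median(b[:,2]),cv2.minAreaRect((b[:,:2]*1000).astype(np.float32)))
    k=P[(r<.029)&(r>.014)&(P[:,2]>.065)&(P[:,2]<.095),2];print("skirt",np.histogram(k,bins=np.arange(.064,.094,.002))[0])
    g=P[(P[:,2]<.02)&(r<.12)&(r>.09)&(P[:,0]<.5),2];print("table",np.median(g))
E
```

```text
t: 21.78
eef_pos: [0.538, -0.0899, 0.1771]
ee_rot: [-3.141, 0.0, -0.959]
force: [0.3, -0.4, -0.4]
width: 0.044
gripper_force: 0.0
wrist 1115 bar top 0.10608824108881187 ((538.0910034179688, -91.3505859375), (13.456747055053711, 44.97377014160156), 34.774959564208984)
skirt [   0    1   13    5   17   80 1799  426    4    2   14    2    6   11]
table -0.0005029182428105128
scene 263 bar top 0.10457509422630262 ((536.110595703125, -90.84984588623047), (15.645191192626953, 45.30568313598633), 36.515995025634766)
skirt [  0   0   6  33  45  30 129 124  22  19  18  20  21  24]
table -2.7763029497140934e-05
```

```bash
python3 -c "
from h import *
print(arm.job_done())"
```

```text
the job is handed in; nothing more can be done
None
```

The regulator knob was pulled up, turned about 1.14 rad clockwise into the marked band, and pushed home in the hidden slot; the last camera check showed it at its starting (fully in) height. The gripper had let go and was clear of the knob when I handed the job in at about 22 s; no verdict came back.

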